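# Hang the ear defenders on the stowage rail of the ship's lab

## Task

The ear defenders lie on their side on the bench. First stand them upright on the bench, on the lower ends of their two cups with the headband up, and let go of them; then take them by the top of the headband and hang them over the rail's bar, between the two rubber stop rings, one cup hanging on each side. Do not drop them, and leave everything else on the bench where it is.

Things in the scene. Friction and masses are not known exactly. Their poses are not given: they have to be found in the camera images.
- muffs: Rigid ear defenders: two grey cups joined by a stiff black headband arch. Origin midway between the cups, at half their height and width. x points to the crown of the headband, y from cup to cup, z along the loop's axis (as a bar passes through it). Starts lying on its side: z up, origin 31 mm above the bench, crown roughly away from the robot. Standing (x up): origin 38 mm, top 158 mm high.
- muffs_crown (a point): Middle of the underside of the crown cushion, at (104, 0, 0) mm in the ear defenders' frame, same axes. The black cushion is 24 mm wide (z +-12), 16 mm thick (x 104 to 120) and flat over |y| < 16 mm, then slopes down to the sides. Below it the band is 20 mm wide (z +-10), 6 mm thick, and joins the cups at |y| 67 mm.
- muffs_cup (a point): Centre of one of the two equal cups, at (0, 58, 0) mm in the ear defenders' frame, same axes; the other is at (0, -58, 0). A cup is a box with rounded edges: x -38 to +38, |y| 40 to 76 (36 mm thick, flat faces), z -31 to +31 mm; black cushion inside, grey shell outside. The gap between the cups is 80 mm. Lower ends (x -38) are flat: it stands on them.
- rail: Fixed rail: level round steel bar, 18 mm across, along its y axis, on two posts 16 mm across at y +-115 mm (feet 52 mm across). Origin on the bench under the bar's middle, z up. Bar axis 151, top 160 mm above the bench. Two black rubber stop rings, 32 mm across, 10 mm thick, on the bar at y +-65 mm: 120 mm free between them. Bar ends at y +-130 mm.
- beaker: Bystander: small clear glass beaker, 48 mm across, 55 mm tall, standing upright; origin at the centre of its underside.
- vial: Bystander: small glass vial with cap, 28 mm across, 50 mm tall, standing upright; origin at the centre of its underside.
- reagent: Bystander: clear plastic bottle with blue cap, 84 mm across, 160 mm tall, standing upright; origin at the centre of its underside.
- amber: Bystander: brown glass bottle, 90 mm across, 180 mm tall, standing upright; origin at the centre of its underside.
- widejar: Bystander: wide glass jar, 100 mm across, 120 mm tall, standing upright; origin at the centre of its underside.
- washbottle: Bystander: white plastic bottle with blue cap, 72 mm across, 150 mm tall, standing upright; origin at the centre of its underside.
- spatula: Bystander: metal spatula 200 mm long lying flat on the bench, handle to its own -x.
Not all that is in view belongs to the job. There is more than one size of the muffs; the job needs the largest.

How it is judged:
On the way:
1. the ear defenders stand upright on the bench on their two cups, headband up, let go by the fingers (angle between muffs's own x axis and vertical below 0.12 rad and height (world z) of muffs between 0.032 and 0.044 m and contact force between the fingers and muffs below 0.05 N and linear speed of muffs below 0.03 m/s), for 0.2 s.
At the end, for the whole second after the job is handed in: The ear defenders hang at rest, let go: crown's underside on the bar (its middle within 20 mm of the bar's axis, within 50 mm of the bar's middle along it, so between the rings, 152 to 168 mm above the bench), headband up within 0.3 rad (x of muffs_crown in the frame of rail between -0.02 and 0.02 m and y of muffs_crown in the frame of rail between -0.05 and 0.05 m and z of muffs_crown in the frame of rail between 0.152 and 0.168 m and angle between muffs's own x axis and vertical below 0.3 rad and contact force between muffs and rail above 0.5 N and linear speed of muffs below 0.03 m/s and angular speed of muffs below 0.3 rad/s); the robot touches nothing.
It fails at once if the ear defenders are dropped (they move faster than 0.7 m/s with no finger on them) (linear speed of muffs above 0.7 m/s and contact force between the fingers and muffs below 0.05 N).
It fails at once if a bystander is moved by more than 30 mm (distance of any of beaker, vial, reagent, amber, widejar, washbottle, spatula from where it was at the start of the episode above 0.03 m).
It also fails if it takes over 72 s, if anything falls off the work surface, if the arm or the gripper's body presses on something with over 40 N, if the wrist force passes 120 N, or if a joint passes its speed limit or range.

## Robot

A 6-joint arm with a two-finger parallel gripper is mounted at the origin on the work surface. World frame = base frame: x ahead of the robot, y to its left, z up, the work surface at z = 0. Lengths are in m, angles in rad, forces in N, time in s.
With the tool pointing down it reaches from about 0.35 to 0.875 m from the base axis. Payload 15.5 kg.
Tool frame: the origin (TCP) lies where the fingers leave the gripper's body, on its centre line; the fingertips stand 73 mm ahead of it and the grasp point (between the pads) lies 54 mm ahead of it; z points along the fingers, y is the direction in which the jaws open and shut (so a half turn about z gives the same grasp; the last joint's range is limited). The gripper opens to 85 mm and grips with 20 to 120 N. Pads are 22 mm wide; open, the fingers measure 114 mm over their backs; the gripper's body (76 mm by 85 mm) begins 54 mm behind the grasp point. The pads swing forward as they close: fully open they stand 13 mm farther back than shut.
Start: joints at [-1.298, 0.494, 1.345, -0, 1.302, -0.096], TCP at [0.225, -0.583, 0.304] pointing down, gripper open.
Joint ranges: [-2.91, 2.91], [-0.82, 2.16], [0.22, 2.67], [-1.22, 4.37], [0.12, 2.79], [-3.08, 3.08]. Speed limits (rad/s): [1.89, 1.89, 2.57, 3.01, 3.01, 3.01].

## Interface

Orientations are given as a unit quaternion [w, x, y, z].
In Python, from plant import r gives the robot as it stands. The module is installed in compiled form; this text tells all that it offers.
- The arm moves only by the shell command python3 -m crank 'ROWS' [OPENING] [FORCE]. ROWS is JSON, a list of rows, each a list of 2 entries, a list of its own where there are three numbers: the shift along the tool's x, y, z in mm, then the turn about the tool's z in degrees. A call has 1 to 8 rows; each row shifts and turns the commanded pose from where the row before left it, along the tool's axes as they then stand; what a row does not reach is not made up. A row lasts 1/12 s, in which the tool goes at most 41.7 mm and 7.16 degrees, less where a joint would pass 70% of its speed; a pose out of reach is approached as far as the arm can. A call with a gripper value outside its range is refused whole. OPENING is the opening in per cent of the stroke, from 0 (shut) to 100 (fully open), set as the call begins (- or left out, the last holds). The fingers move at their own pace and stop on an object; FORCE is the grip in N (left out, the last holds). Time passes only in rows, so rows that do not move let the fingers close. It gives the time, the measured TCP pose, the force and the opening at its end, in the units of the state.
- r.get_obs(): the state, without advancing time (a new reading comes with each control period).
- r.capture(name): name is "side" or "top"; returns the picture (420x560x3 uint8, red, green, blue); there is no depth.
- r.camera_info(name): a dict with "K" (3x3 intrinsics, pixels), "distortion" ([k1, k2, p1, p2, k3] as OpenCV has them; the pictures are not rectified), "rvec" (rotation vector, rad) and "tvec" (3), from world to camera coordinates, as OpenCV has them. Camera axes: x right, y down, z forward; pixel columns grow to the right and rows downward; lengths in m; the calibration is good to about 2 mm. A picture is of the moment at which its call begins. camera_info takes no time and is no camera call.
- r.hand_in(): hands the job in, once; it reports no verdict.
Trained networks look in the newest picture that a camera, given by its name, has taken for a name from the list of things; names that differ only in an ending like _2 or _b are one class to them, and where a whole thing is asked for, a point or a joint stands for the part that bears it (a point fixed in the world has none). Each returns a list of dicts, best first, with "p" (0 to 1); they miss things now and then, are a little off and sometimes report something else, mostly with a low value. They report only what shows in the picture. A call takes as long as a camera call. They do not tell look-alikes from the thing itself.
- r.cut_out(camera, query): "pixels" (420x560 bool, what is visible of it).
- r.spot_point(camera, query): "at" ([x, y, z] in m, in world coordinates, good to about 4 mm: a listed point, or the origin of a listed thing).
The state is a dict: "time": time; "joints": joint angles; "joint_velocities": joint speeds; "effort": joint torques, N m; "ee_pos": TCP position; "orientation": TCP orientation; "contact_force": force on the tool from outside, world axes, zero at the start; "moment": the same for the moment, N m; "width": opening from 0.0 (shut) to 1.0 (fully open).
Only numpy, scipy, OpenCV 4.12 (cv2) and the standard library are available. Lean on these libraries where they do the work, as an engineer would, in place of code of your own. Each camera call takes 0.05 s, during which the arm holds its last target. There are 200 camera calls.

## Working session

There is one attempt and no reset: what is moved stays moved. The work goes in short steps, Python scripts to look and compute and a shell command to move; the robot and the scene stay as the last step left them, time stands still between calls to the robot, and variables do not carry over. Pictures are saved under pics/ and viewed, about 8 in all and at most 12, crops included, and the job is handed in when it is done.

```bash
mkdir -p pics
cat > h.py <<'E'
import numpy as np, cv2
from plant import r
from scipy.spatial.transform import Rotation as R
def cam(n):
    c=r.camera_info(n); return [np.array(c[k],float) for k in("K","distortion","rvec","tvec")]
def proj(n,P):
    K,d,rv,t=cam(n); return cv2.projectPoints(np.array(P,float).reshape(-1,1,3),rv,t,K,d)[0].reshape(-1,2)
def back(n,uv,z):
    K,d,rv,t=cam(n); p=cv2.undistortPoints(np.array(uv,float).reshape(-1,1,2),K,d).reshape(-1,2)
    M=cv2.Rodrigues(rv)[0]; C=-M.T@t.ravel(); D=np.c_[p,np.ones(len(p))]@M
    return C+D*((z-C[2])/D[:,2])[:,None]
E
python3 - <<'E'
from h import *
o=r.get_obs(); print({k:np.round(v,3) for k,v in o.items()})
ims=[]
for n in("top","side"):
    im=r.capture(n); ims.append(im[:,:,::-1])
    cv2.imwrite(f"pics/{n}0.png",im[:,:,::-1])
    for q in("muffs","muffs_crown","muffs_cup","rail","beaker","vial","reagent","amber","widejar","washbottle","spatula"):
        print(n,q,[(np.round(d["at"],3).tolist(),round(d["p"],2)) for d in r.spot_point(n,q) if d["p"]>.2])
E
```

```text
{'time': np.float64(0.0), 'joints': array([-1.299,  0.494,  1.346, -0.   ,  1.302, -0.095]), 'joint_velocities': array([ 0.001,  0.   ,  0.001,  0.001,  0.   , -0.   ]), 'effort': array([-5.0000e-03, -8.8216e+01, -3.8387e+01, -1.0000e-03,  1.0000e-02,
       -0.0000e+00]), 'ee_pos': array([ 0.225, -0.583,  0.303]), 'orientation': array([-0.001,  0.983,  0.183, -0.   ]), 'contact_force': array([-0.309, -0.262, -0.59 ]), 'moment': array([ 0.017, -0.007,  0.004]), 'width': np.float64(0.995)}
top muffs [([0.556, -0.21, 0.03], 0.8), ([0.376, -0.294, 0.021], 0.77), ([0.559, -0.462, 0.023], 0.58)]
top muffs_crown [([0.434, -0.342, 0.022], 0.97), ([0.651, -0.228, 0.028], 0.81), ([0.633, -0.447, 0.023], 0.58)]
top muffs_cup [([0.554, -0.423, 0.024], 0.96), ([0.564, -0.154, 0.03], 0.79), ([0.412, -0.263, 0.022], 0.68)]
top rail [([0.516, 0.274, -0.001], 0.64)]
top beaker [([0.647, 0.008, -0.0], 0.69)]
top vial [([0.554, -0.212, 0.03], 0.67), ([0.412, 0.012, 0.001], 0.46)]
top reagent [([0.756, 0.053, 0.001], 0.63)]
top amber [([0.761, -0.051, -0.001], 0.92)]
top widejar [([0.545, 0.512, 0.005], 0.89), ([0.41, 0.01, 0.001], 0.62)]
top washbottle []
top spatula [([0.332, 0.422, -0.003], 0.72)]
side muffs [([0.385, -0.292, 0.021], 0.79), ([0.562, -0.464, 0.024], 0.78), ([0.551, -0.209, 0.029], 0.69)]
side muffs_crown [([0.437, -0.343, 0.024], 0.94), ([0.635, -0.448, 0.023], 0.94), ([0.659, -0.233, 0.034], 0.62)]
side muffs_cup [([0.566, -0.152, 0.032], 0.85), ([0.409, -0.26, 0.024], 0.84), ([0.555, -0.419, 0.021], 0.83)]
side rail []
side beaker [([0.648, 0.011, 0.003], 0.68)]
side vial [([0.406, 0.015, -0.0], 0.74)]
side reagent [([0.76, 0.05, -0.004], 0.67), ([0.658, -0.232, 0.035], 0.46)]
side amber [([0.759, -0.056, -0.0], 0.67)]
side widejar [([0.546, 0.514, 0.0], 0.71)]
side washbottle [([0.401, -0.453, 0.002], 0.72), ([0.757, -0.05, 0.001], 0.46)]
side spatula [([0.33, 0.42, -0.001], 0.59)]
```

View pics/top0.png

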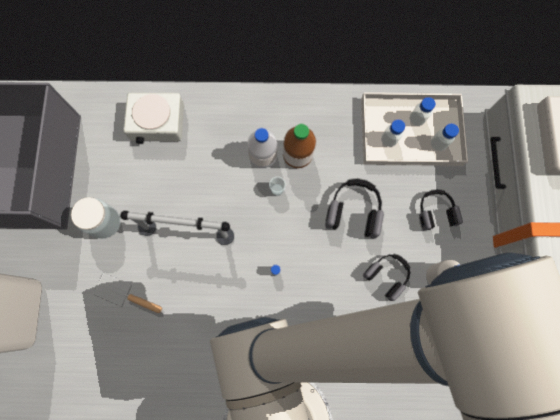

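View pics/side0.png

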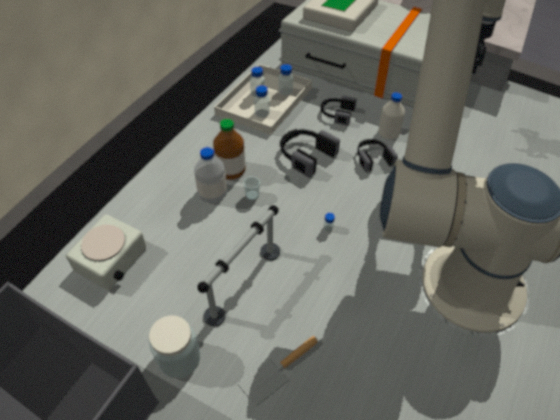

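Top view: three ear defenders, at px (355,208), (440,210) and (390,275). The rail runs from (124,215) to (226,228). The ear defenders at (355,208) have origin-to-crown 104 mm and cup offset 58 mm, which matches the text. The other two measure about 75 mm, so (355,208) is the largest. I'll confirm this in one crop with the model overlaid, and fit the rail as well.

```bash
cat >> h.py <<'E'
def muffpts(o,M):
    L=[]
    for s in(1,-1):
        for z in(-31,31): L.append([[x,s*y,z] for x,y in((-38,40),(38,40),(38,76),(-38,76),(-38,40))])
    for z in(-12,12): L.append([[x,y,z] for x,y in((104,-16),(104,16),(120,16),(120,-16),(104,-16))])
    return [np.array(l)/1000@M.T+o for l in L]
def railpts(o,yaw):
    c,s=np.cos(yaw),np.sin(yaw); M=np.array([[c,-s,0],[s,c,0],[0,0,1]])
    f=lambda p:np.array(p)/1000@M.T+np.r_[o,0]
    return [f([[0,-130,151],[0,130,151]]),f([[0,-115,0],[0,-115,151]]),f([[0,115,0],[0,115,151]]),f([[-16,-65,151],[16,-65,151]]),f([[-16,65,151],[16,65,151]])]
def draw(n,im,Ls,box,k):
    x0,y0,x1,y1=box; out=cv2.resize(im[y0:y1,x0:x1],None,fx=k,fy=k,interpolation=cv2.INTER_CUBIC)
    for L in Ls:
        p=(proj(n,L)-[x0,y0]+.5)*k
        cv2.polylines(out,[np.int32(p)],False,(0,255,0),1)
    return out
E
python3 - <<'E'
from h import *
from scipy.optimize import least_squares
# bar ends clicked by eye, both views -> rail pose
ms={}
for n in("top","side"):
    r.capture(n)
    for q in("rail",):
        m=r.cut_out(n,q); print(n,[(round(d["p"],2),int(d["pixels"].sum())) for d in m])
        if m: ms[n]=m[0]["pixels"]
    print(n,"cups",[(np.round(d["at"],3).tolist(),round(d["p"],2)) for d in r.spot_point(n,"muffs_cup")])
ends={"top":[(226,227),(124,215)],"side":[(274,210),(203,288)]}
f=lambda p:np.r_[tuple((proj(n,railpts(p[:2],p[2])[0])-ends[n]).ravel() for n in ends)]
s=least_squares(f,[.516,.274,0.1]); print("rail",s.x.round(4),s.fun.round(1))
np.save("rail.npy",s.x)
o=np.array([.5545,-.2095,.031]); y=-.202; M=R.from_euler("z",y).as_matrix()
t=cv2.imread("pics/top0.png"); d=cv2.imread("pics/side0.png")
L=muffpts(o,M); RL=railpts(s.x[:2],s.x[2])
A=draw("top",t,L,(315,165,475,305),2.5); B=draw("side",d,L,(270,85,430,185),2.5)
C=draw("top",t,RL,(100,190,260,290),2.5); D=draw("side",d,RL,(180,190,340,330),2.5)
cv2.imwrite("pics/c1.png",np.vstack([np.hstack([A[:350],D[:350]]),np.hstack([B[:250],C[:250]])]))
E
```

```text
top [(0.76, 1239)]
top cups [([0.554, -0.422, 0.023], 0.94), ([0.411, -0.259, 0.024], 0.93), ([0.563, -0.154, 0.029], 0.71)]
side [(0.68, 2015)]
side cups [([0.411, -0.262, 0.024], 0.86), ([0.554, -0.416, 0.02], 0.82), ([0.565, -0.153, 0.03], 0.67), ([0.407, 0.014, 0.0], 0.45)]
rail [ 0.5144  0.2709 -0.1029] [-1.2  0.1  0.9  0.7 -0.5  0.3  0.1 -0.9]
```

View pics/c1.png

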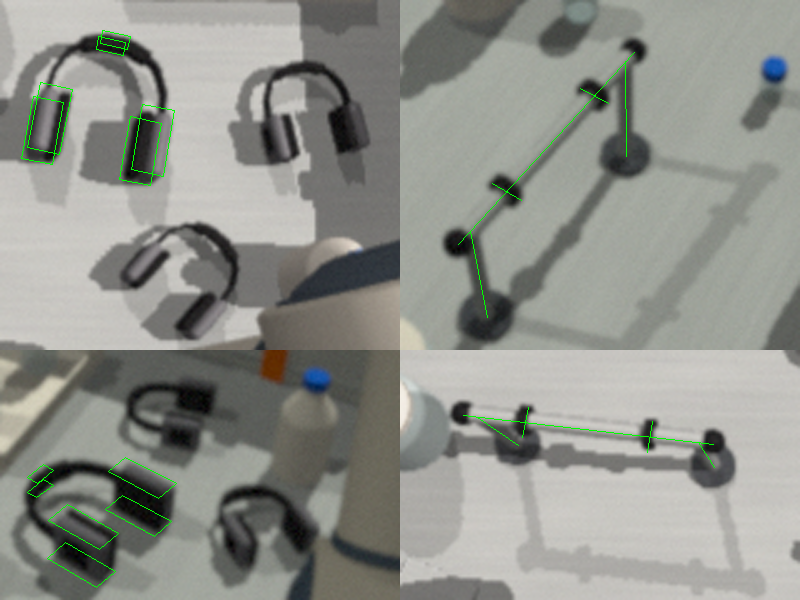

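The top view confirms it: the target is the pair at px (355,208), whose cups are clearly bigger than those at (440,210) and (390,275). The overlay fits within about 3 mm, and the rail overlay fits too.

Plan:
1. The tool always points down. I'll slide the ear defenders about 70 mm left, gripping the left cup, to clear the small pair.
2. I'll press both open fingertips on the rear top edges of both cups. Dragging them toward the robot and down in an arc tips the ear defenders up about their lower rear edges.

First I'll go to the left cup.

```bash
python3 -m crank '[[[29.6,-17.4,0],0],[[29.6,-17.4,0],0],[[29.6,-17.4,0],0],[[29.6,-17.4,0],0],[[29.6,-17.4,0],0],[[29.6,-17.4,0],0],[[29.6,-17.4,0],0],[[29.6,-17.4,0],0]]' 100 60 | tail -5
python3 -m crank '[[[29.6,-17.4,0],0],[[29.6,-17.4,0],0],[[29.6,-17.4,0],0],[[29.6,-17.4,0],0],[[29.6,-17.4,0],0],[[29.6,-17.4,0],0],[[29.6,-17.4,0],0],[[29.6,-17.4,0],0]]'
python3 -m crank '[[[0,0,0],6.5],[[0,0,0],6.5],[[0,0,0],6.5],[[0,0,0],6.5],[[0,0,0],6.6],[[0,0,0],0]]'
python3 - <<'E'
from h import *
o=r.get_obs(); q=o["orientation"]; M=R.from_quat(np.r_[q[1:],q[0]]).as_matrix()
print(o["time"],o["ee_pos"].round(4),"tool x",M[:,0].round(3),"y",M[:,1].round(3),o["joints"].round(2))
E
```

```text
time: 2.17
ee_pos: [0.3964, -0.3668, 0.3041]
orientation: [0.0, 0.983, 0.183, 0.0]
contact_force: [0.4, -0.9, 0.7]
width: 0.997
time: 2.83
ee_pos: [0.5674, -0.1515, 0.304]
orientation: [0.0, 0.983, 0.183, 0.0]
contact_force: [1.1, -0.6, 0.8]
width: 0.998
time: 3.33
ee_pos: [0.5666, -0.1531, 0.3039]
orientation: [-0.0, 0.995, -0.103, 0.0]
contact_force: [0.0, 0.3, 0.0]
width: 0.999
3.3333 [ 0.5666 -0.1531  0.3039] tool x [ 0.979 -0.206  0.   ] y [-0.206 -0.979 -0.   ] [-0.37  0.44  1.44  0.    1.26  1.41]
```

```bash
python3 -m crank '[[[0,0,36],0],[[0,0,36],0],[[0,0,36],0],[[0,0,36],0],[[0,0,30],0],[[0,0,25],0],[[0,0,20],0],[[0,0,0],0]]' 
python3 -m crank '[[[0,0,0],0],[[0,0,0],0],[[0,0,0],0],[[0,0,0],0],[[0,0,0],0],[[0,0,0],0]]' 0 30
python3 -m crank '[[[0,-5,-1],0],[[0,-10,0],0],[[0,-12,0],0],[[0,-12,0],0],[[0,-12,0],0],[[0,-12,0],0],[[0,-7,0],0],[[0,0,1],0]]'
python3 -m crank '[[[0,0,0],0],[[0,0,0],0],[[0,0,0],0],[[0,0,0],0]]' 100
python3 -m crank '[[[0,0,-25],0],[[0,0,-30],0],[[0,0,-30],0],[[0,0,-15],0],[[-30,30,0],0],[[-38,18,0],0],[[-38,10,0],0],[[0,0,0],0]]'
python3 - <<'E'
from h import *
for n in("top","side"):
    im=r.capture(n); cv2.imwrite(f"pics/{n}2.png",im[:,:,::-1])
    for q in("muffs","muffs_crown","muffs_cup"):
        print(n,q,[(np.round(d["at"],3).tolist(),round(d["p"],2)) for d in r.spot_point(n,q) if d["at"][1]>-.25])
    print(n,[(int(d["pixels"].sum()),np.argwhere(d["pixels"]).mean(0).round()) for d in r.cut_out(n,"muffs")])
cv2.imwrite("pics/c2.png",np.hstack([cv2.resize(cv2.imread(f"pics/{n}2.png")[y:y+200,x:x+200],None,fx=2,fy=2,interpolation=2) for n,x,y in(("top",250,110),("side",230,80))]))
E
```

```text
time: 4.0
ee_pos: [0.5649, -0.1526, 0.0814]
orientation: [-0.001, 0.995, -0.098, -0.003]
contact_force: [-0.7, 1.1, -0.0]
width: 0.998
time: 4.5
ee_pos: [0.5672, -0.1533, 0.0864]
orientation: [0.0, 0.995, -0.1, 0.001]
contact_force: [-1.1, 0.6, 9.5]
width: 0.417
time: 5.17
ee_pos: [0.5814, -0.0819, 0.0862]
orientation: [-0.0, 0.995, -0.1, 0.001]
contact_force: [-5.9, 15.8, 47.2]
width: 0.416
time: 5.5
ee_pos: [0.5805, -0.084, 0.0848]
orientation: [-0.0, 0.995, -0.1, -0.0]
contact_force: [0.8, 0.0, 0.3]
width: 0.959
time: 6.17
ee_pos: [0.4583, -0.1186, 0.1841]
orientation: [-0.001, 0.995, -0.101, -0.004]
contact_force: [1.2, 1.3, -0.4]
width: 1.002
top muffs []
top muffs_crown [([0.669, -0.154, 0.031], 0.77)]
top muffs_cup [([0.58, -0.08, 0.03], 0.61)]
top [(280, array([179., 334.])), (774, array([211., 439.])), (302, array([271., 399.]))]
side muffs [([0.566, -0.138, 0.027], 0.68)]
side muffs_crown [([0.671, -0.158, 0.032], 0.83)]
side muffs_cup [([0.581, -0.083, 0.03], 0.7)]
side [(565, array([154., 376.])), (1292, array([163., 291.]))]
```

View pics/c2.png

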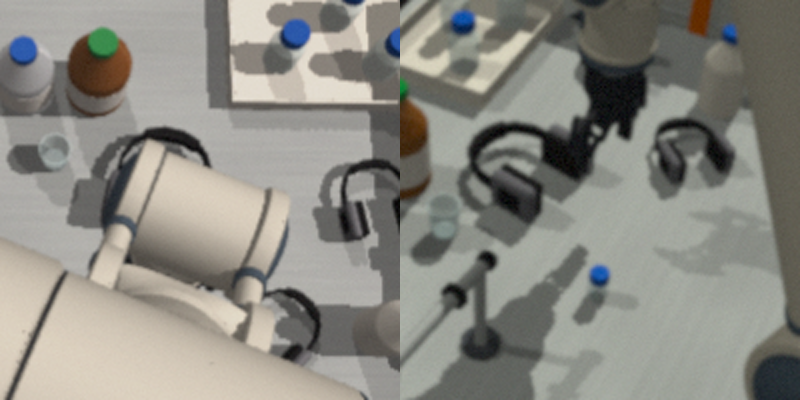

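Slid 70 mm as planned (crop: arch at about (165,140) in the left panel, cups free at (565,150) and (515,190) in the right panel, all lying flat). The networks, the grip pose and the model agree on origin (0.569,-0.139) and yaw -0.20. Next I'll feel for the cup tops with the open fingertips.

```bash
python3 -m crank '[[[20,-2,0],0],[[30,0,0],0],[[20,0,0],0],[[0,0,20],0],[[0,0,20],0],[[0,0,6],0],[[0,0,0],0]]' 100 
python3 -m crank '[[[0,0,4],0],[[0,0,0],0]]'
python3 -m crank '[[[0,0,4],0],[[0,0,0],0]]'
python3 -m crank '[[[0,0,4],0],[[0,0,0],0]]'
```

```text
time: 7.25
ee_pos: [0.5343, -0.1313, 0.1375]
orientation: [-0.0, 0.995, -0.1, -0.002]
contact_force: [-0.7, 0.0, 0.2]
width: 0.995
time: 7.42
ee_pos: [0.5352, -0.1317, 0.1352]
orientation: [0.0, 0.995, -0.1, 0.0]
contact_force: [-0.2, 0.0, -0.1]
width: 0.999
time: 7.58
ee_pos: [0.5351, -0.1317, 0.131]
orientation: [0.0, 0.995, -0.1, 0.0]
contact_force: [0.9, 0.5, 0.1]
width: 0.997
time: 7.75
ee_pos: [0.535, -0.1317, 0.1266]
orientation: [-0.0, 0.995, -0.1, -0.0]
contact_force: [-0.8, 0.5, -0.4]
width: 1.002
```

```bash
python3 -m crank '[[[-8,0,0],0],[[0,0,2],0],[[0,0,0],0]]'
python3 -m crank '[[[0,0,2],0],[[0,0,0],0]]'
python3 -m crank '[[[0,0,2],0],[[0,0,0],0]]'
python3 -m crank '[[[0,0,2],0],[[0,0,0],0]]'
```

```text
time: 8.0
ee_pos: [0.5266, -0.1299, 0.1247]
orientation: [-0.0, 0.995, -0.1, -0.0]
contact_force: [-0.5, -0.0, -0.9]
width: 0.999
time: 8.17
ee_pos: [0.5273, -0.1301, 0.1227]
orientation: [-0.0, 0.995, -0.1, -0.0]
contact_force: [0.1, 0.3, 0.5]
width: 1.0
time: 8.33
ee_pos: [0.5273, -0.1301, 0.1206]
orientation: [-0.0, 0.995, -0.1, -0.0]
contact_force: [-0.3, -0.2, 0.4]
width: 1.003
time: 8.5
ee_pos: [0.5274, -0.1302, 0.1192]
orientation: [0.0, 0.995, -0.1, 0.0]
contact_force: [-2.5, 0.5, 12.5]
width: 0.999
```

Contact at TCP z 0.119, so the open tips stand 58 mm ahead of the TCP. Now I'll tip: drag toward the robot while pressing, in steps.

```bash
python3 -m crank '[[[-3,0,1],0],[[-4,0,0.3],0],[[-4,0,0.2],0],[[0,0,0],0]]'
python3 -m crank '[[[-5,0,0.8],0],[[-5.5,0,1],0],[[0,0,0],0]]'
python3 - <<'E'
from h import *
im=r.capture("side"); cv2.imwrite("pics/s3.png",cv2.resize(im[80:230,210:410,::-1],None,fx=3,fy=3,interpolation=2))
print([(np.round(d["at"],3).tolist(),round(d["p"],2)) for q in("muffs_crown","muffs_cup") for d in r.spot_point("side",q) if d["at"][1]>-.25])
E
```

```text
time: 8.83
ee_pos: [0.5168, -0.128, 0.1183]
orientation: [0.0, 0.995, -0.1, 0.001]
contact_force: [-0.1, 1.6, 20.6]
width: 0.999
time: 9.08
ee_pos: [0.5055, -0.1256, 0.1159]
orientation: [-0.0, 0.995, -0.1, -0.0]
contact_force: [-2.4, 2.1, 11.3]
width: 1.004
[([0.65, -0.157, 0.081], 0.6), ([0.566, -0.077, 0.04], 0.66)]
```

View pics/s3.png

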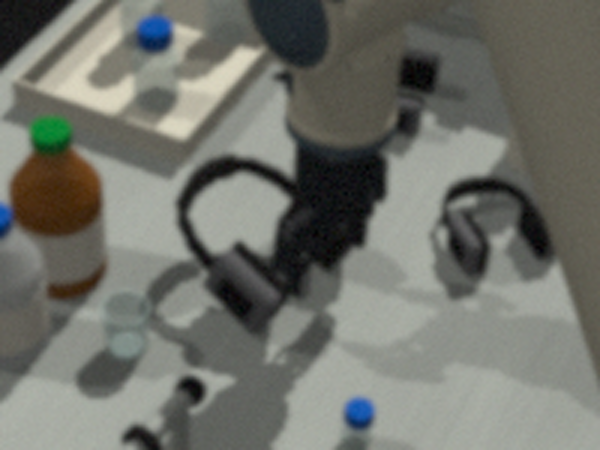

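It tips as planned: the crop shows the arch raised (crown at about (240,165), z 0.081 m, about 21°) and the cups staying put. I'll continue the arc.

```bash
python3 -m crank '[[[-5,0,1.8],0],[[-5,0,2],0],[[0,0,0],0]]'
python3 -m crank '[[[-4.7,0,2.5],0],[[-4.5,0,2.8],0],[[0,0,0],0]]'
python3 -m crank '[[[-4,0,3.4],0],[[-4,0,3.6],0],[[0,0,0],0]]'
python3 - <<'E'
from h import *
for n in("side","top"):
    im=r.capture(n)
    print([(np.round(d["at"],3).tolist(),round(d["p"],2)) for q in("muffs_crown","muffs_cup","muffs") for d in r.spot_point(n,q) if d["at"][1]>-.25])
E
```

```text
time: 9.48
ee_pos: [0.4954, -0.1235, 0.1117]
orientation: [-0.0, 0.995, -0.1, -0.001]
contact_force: [-1.7, 1.0, 7.2]
width: 1.004
time: 9.73
ee_pos: [0.4864, -0.1216, 0.1061]
orientation: [-0.0, 0.995, -0.1, -0.001]
contact_force: [-0.9, 0.3, 1.8]
width: 0.999
time: 9.98
ee_pos: [0.4788, -0.1202, 0.099]
orientation: [-0.0, 0.995, -0.1, -0.001]
contact_force: [-1.2, 0.2, 2.3]
width: 0.998
[([0.594, -0.143, 0.132], 0.87), ([0.542, -0.074, 0.046], 0.77), ([0.527, -0.13, 0.043], 0.88)]
[([0.543, 0.514, 0.002], 0.54), ([0.591, -0.142, 0.126], 0.44)]
```

```bash
python3 -m crank '[[[-3.5,0,4.2],0],[[-3.3,0,4.2],0],[[0,0,0],0]]'
python3 -m crank '[[[-2.8,0,4.6],0],[[-2.6,0,4.7],0],[[0,0,0],0]]'
python3 -m crank '[[[-2,0,5],0],[[-1.8,0,5],0],[[0,0,0],0]]'
python3 - <<'E'
from h import *
for n in("side",):
    im=r.capture(n); cv2.imwrite("pics/s4.png",cv2.resize(im[80:230,210:410,::-1],None,fx=3,fy=3,interpolation=2))
    print([(np.round(d["at"],3).tolist(),round(d["p"],2)) for q in("muffs_crown","muffs_cup","muffs") for d in r.spot_point(n,q) if d["at"][1]>-.25])
E
```

```text
time: 10.63
ee_pos: [0.4722, -0.1188, 0.0904]
orientation: [-0.0, 0.995, -0.1, -0.001]
contact_force: [-2.8, 0.2, -0.5]
width: 1.0
time: 10.88
ee_pos: [0.4667, -0.1177, 0.0809]
orientation: [-0.0, 0.995, -0.1, -0.001]
contact_force: [-2.1, 0.5, -0.3]
width: 1.002
time: 11.13
ee_pos: [0.4633, -0.117, 0.0709]
orientation: [-0.0, 0.995, -0.1, -0.0]
contact_force: [-1.5, -0.3, -0.9]
width: 0.999
[([0.518, -0.068, 0.037], 0.74), ([0.647, 0.011, -0.0], 0.52), ([0.505, -0.124, 0.037], 0.86)]
```

View pics/s4.png

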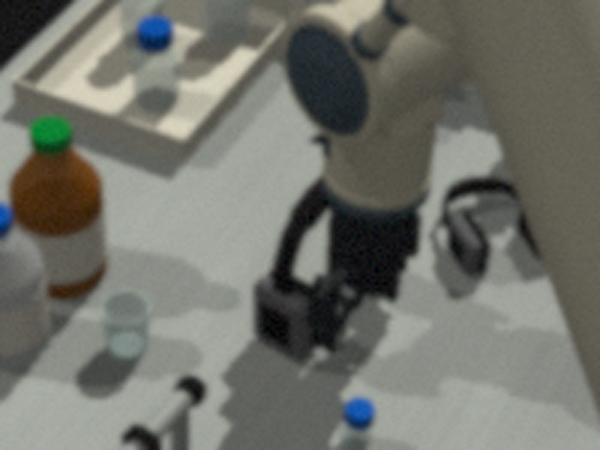

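Almost upright: the cup is at (280,315) and the arch rises beside the gripper, leaning on it. Backing off slowly toward the robot will set it down.

```bash
python3 -m crank '[[[-2,0,2],0],[[-2,0,1],0],[[-2,0,0],0],[[-2,0,0],0],[[-2,0,0],0],[[-3,0,0],0],[[-3,0,0],0],[[-3,0,0],0]]'
python3 -m crank '[[[-3,0,0],0],[[-4,0,0],0],[[-5,0,0],0],[[-5,0,0],0],[[-10,0,0],0],[[-10,0,0],0],[[0,0,0],0]]'
python3 -m crank '[[[0,0,-20],0],[[0,0,-35],0],[[0,0,-38],0],[[0,0,-38],0],[[0,0,-38],0],[[0,0,-38],0],[[0,0,-10],0],[[0,0,0],0]]'
python3 - <<'E'
from h import *
for n in("side","top"):
    im=r.capture(n); cv2.imwrite(f"pics/{n}5.png",im[:,:,::-1])
    print(n,[(q,np.round(d["at"],3).tolist(),round(d["p"],2)) for q in("muffs_crown","muffs_cup","muffs","rail") for d in r.spot_point(n,q) if d["at"][1]>-.23])
E
```

```text
time: 12.0
ee_pos: [0.4449, -0.1133, 0.0688]
orientation: [0.0, 0.995, -0.1, 0.0]
contact_force: [-0.0, 0.4, -0.2]
width: 1.004
time: 12.58
ee_pos: [0.4062, -0.1051, 0.0687]
orientation: [-0.0, 0.995, -0.1, -0.001]
contact_force: [-0.1, 0.2, 0.3]
width: 1.002
time: 13.25
ee_pos: [0.4099, -0.1064, 0.2887]
orientation: [0.001, 0.995, -0.1, 0.003]
contact_force: [0.5, -0.0, -0.6]
width: 1.003
side [('muffs_crown', [0.505, -0.124, 0.142], 0.57), ('muffs_cup', [0.516, -0.067, 0.04], 0.75), ('muffs', [0.498, -0.121, 0.034], 0.97), ('rail', [0.547, 0.513, 0.001], 0.68)]
top [('muffs_cup', [0.514, -0.067, 0.039], 0.5), ('muffs_cup', [0.545, 0.515, -0.001], 0.41), ('rail', [0.514, 0.273, 0.001], 0.8)]
```

Standing let go: crown z 0.142, origin z 0.037, at (0.502,-0.124), which matches the prediction (0.501,-0.125). Now I'll turn the jaws 90° and move over the crown with a partial opening.

```bash
python3 -m crank '[[[0,0,0],-7],[[0,0,0],-7],[[0,0,0],-7],[[0,0,0],-7],[[0,0,0],-7],[[0,0,0],-7],[[0,0,0],-7],[[0,0,0],-7]]' 60 40 | head -1
python3 -m crank '[[[0,0,0],-7],[[0,0,0],-7],[[0,0,0],-7],[[0,0,0],-7],[[0,0,0],-6],[[0,0,0],0]]' | head -2
python3 -m crank '[[[0,24,0],0],[[0,24,0],0],[[0,24,0],0],[[1,22,0],0],[[0,0,0],0],[[0,0,0],0]]'
python3 - <<'E'
from h import *
o=r.get_obs(); q=o["orientation"]; M=R.from_quat(np.r_[q[1:],q[0]]).as_matrix()
p=o["ee_pos"]; print(p.round(4),"x",M[:,0].round(3),"y",M[:,1].round(3),o["joints"].round(2))
for n in("side","top"):
    im=r.capture(n); cv2.imwrite(f"pics/{n}6.png",im[:,:,::-1])
    print(n,[(q,np.round(d["at"],3).tolist(),round(d["p"],2)) for q in("muffs_crown","muffs_cup","muffs") for d in r.spot_point(n,q) if d["at"][1]>-.23])
o3=np.array([.502,-.124,.038]); yaw=-.2
X=np.array([0,0,1.]);Y=np.array([-np.sin(yaw),np.cos(yaw),0]);Z=np.cross(X,Y)
im=cv2.imread("pics/side6.png")
cv2.imwrite("pics/c6.png",draw("side",im,muffpts(o3,np.c_[X,Y,Z]),(230,60,390,220),3.5))
E
```

```text
time: 14.42
time: 14.92
ee_pos: [0.4089, -0.106, 0.2855]
time: 15.42
ee_pos: [0.5019, -0.1239, 0.2852]
orientation: [-0.0, 0.776, 0.631, -0.0]
contact_force: [-0.7, 0.1, -0.1]
width: 0.601
[ 0.5019 -0.1239  0.2852] x [0.203 0.979 0.   ] y [ 0.979 -0.203 -0.001] [-0.36  0.36  1.63 -0.    1.14 -0.15]
side [('muffs_crown', [0.509, -0.128, 0.142], 0.63), ('muffs_cup', [0.518, -0.064, 0.038], 0.91)]
top [('muffs_crown', [0.501, -0.119, 0.138], 0.91), ('muffs', [0.506, -0.123, 0.037], 0.76)]
```

View pics/c6.png

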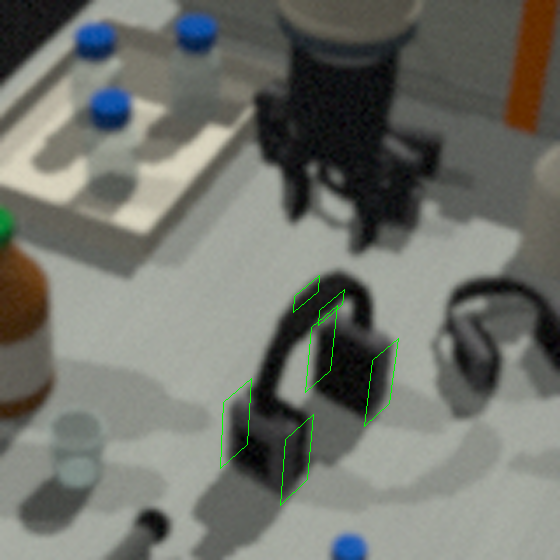

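The crop shows it standing on both cups (near cup (270,437), far cup (355,355), arch top (330,283)) with the open gripper above. The overlay agrees within about 3 mm. Descend and grip the crown.

```bash
python3 -m crank '[[[0,2,15],0],[[0,0,20],0],[[0,0,15],0],[[0,0,10],0],[[0,0,6],0],[[0,0,0],0]]'
python3 -m crank '[[[0,0,0],0],[[0,0,0],0],[[0,0,0],0],[[0,0,0],0],[[0,0,0],0],[[0,0,0],0]]' 0 40
python3 -m crank '[[[0,0,-3],0],[[0,0,-5],0],[[0,0,-7],0],[[0,0,0],0]]'
python3 - <<'E'
from h import *
for n in("side","top"):
    im=r.capture(n); cv2.imwrite(f"pics/{n}7.png",im[:,:,::-1])
    print(n,[(q,np.round(d["at"],3).tolist(),round(d["p"],2)) for q in("muffs_crown","muffs_cup","muffs") for d in r.spot_point(n,q) if d["at"][1]>-.23])
cv2.imwrite("pics/c7.png",cv2.resize(cv2.imread("pics/side7.png")[60:220,230:390],None,fx=3.5,fy=3.5,interpolation=2))
E
```

```text
time: 16.32
ee_pos: [0.5029, -0.1241, 0.219]
orientation: [-0.001, 0.775, 0.632, -0.0]
contact_force: [-0.0, 0.3, 0.5]
width: 0.601
time: 16.82
ee_pos: [0.5039, -0.1244, 0.2207]
orientation: [0.001, 0.775, 0.633, 0.001]
contact_force: [1.2, -0.7, 6.8]
width: 0.264
time: 17.15
ee_pos: [0.5036, -0.1243, 0.2362]
orientation: [0.001, 0.775, 0.633, 0.0]
contact_force: [-0.2, -1.0, -1.9]
width: 0.267
side [('muffs_crown', [0.405, 0.01, -0.005], 0.75), ('muffs_crown', [0.506, -0.126, 0.157], 0.58), ('muffs_cup', [0.517, -0.066, 0.052], 0.71), ('muffs', [0.503, -0.127, 0.052], 0.94)]
top [('muffs_crown', [0.502, -0.119, 0.155], 0.57), ('muffs', [0.504, -0.124, 0.054], 0.63)]
```

View pics/c7.png

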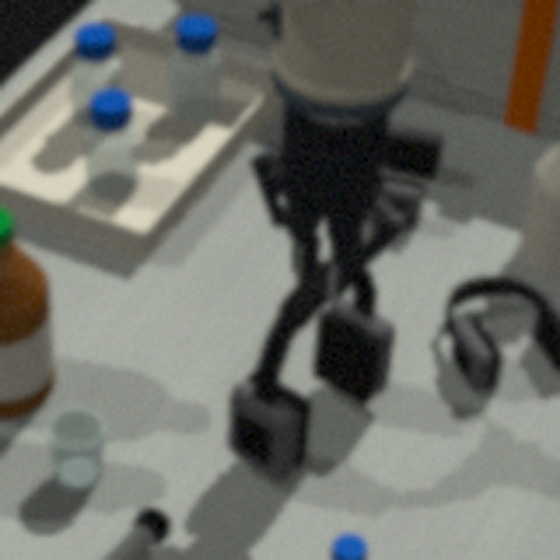

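Held: crown and cups rose together by 15 mm and hang level (crop: cups at (270,430) and (355,350), fingers on the crown at (330,270)). Lift, turn the loop onto the bar's direction, and carry it over the rail.

```bash
python3 -m crank '[[[0,0,-10],0],[[0,0,-20],0],[[0,0,-30],0],[[0,0,-30],0],[[0,0,-30],0],[[0,0,-28],0],[[0,0,-16],0],[[0,0,-6],0]]' | head -2
python3 -m crank '[[[0,0,0],3],[[0,0,0],5],[[0,0,0],7],[[0,0,0],7],[[0,0,0],7],[[0,0,0],7],[[0,0,0],7],[[0,0,0],7]]' | head -2
python3 -m crank '[[[0,0,0],7],[[0,0,0],7],[[0,0,0],7],[[0,0,0],6],[[0,0,0],5],[[0,0,0],2.2],[[0,0,0],0]]'
python3 -m crank '[[[-2,-10,0],0],[[-2,-20,0],0],[[-2,-28,0],0],[[-2,-30,0],0],[[-2,-30,0],0],[[-2,-30,0],0],[[-2,-30,0],0],[[-2,-30,0],0]]' | head -2
python3 -m crank '[[[-2,-30,0],0],[[-2,-30,0],0],[[-2,-30,0],0],[[-2,-30,0],0],[[-2,-28,0],0],[[-2,-20,0],0],[[-2,-14,0],0],[[0,-5,0],0]]' | head -2
python3 -m crank '[[[0,0,0],0],[[0,0,0],0],[[0,0,0],0]]'
python3 - <<'E'
from h import *
o=r.get_obs(); q=o["orientation"]; M=R.from_quat(np.r_[q[1:],q[0]]).as_matrix()
p=o["ee_pos"]; print(p.round(4),"x",M[:,0].round(3),"y",M[:,1].round(3),o["joints"].round(2))
for n in("side","top"):
    im=r.capture(n); cv2.imwrite(f"pics/{n}8.png",im[:,:,::-1])
    print(n,[(q,np.round(d["at"],3).tolist(),round(d["p"],2)) for q in("muffs_crown","muffs_cup","muffs","rail") for d in r.spot_point(n,q) if d["at"][1]>-.2])
x=np.load("rail.npy")
cv2.imwrite("pics/c8.png",draw("side",cv2.imread("pics/side8.png"),railpts(x[:2],x[2])[:1],(120,80,340,340),2.3))
E
```

```text
time: 18.22
ee_pos: [0.5037, -0.1243, 0.4082]
time: 18.88
ee_pos: [0.5028, -0.1241, 0.4041]
time: 19.47
ee_pos: [0.5029, -0.1241, 0.4042]
orientation: [-0.0, 0.999, -0.051, -0.001]
contact_force: [0.7, 0.7, -3.1]
width: 0.265
time: 20.13
ee_pos: [0.5074, 0.0863, 0.4046]
time: 20.8
ee_pos: [0.5121, 0.2738, 0.4044]
time: 21.05
ee_pos: [0.5128, 0.2709, 0.4048]
orientation: [0.0, 0.999, -0.05, -0.0]
contact_force: [0.6, -0.3, -2.8]
width: 0.269
[0.5128 0.2709 0.4048] x [ 0.995 -0.1   -0.   ] y [-0.1   -0.995  0.   ] [ 0.38  0.35  1.31 -0.    1.49  2.05]
side [('muffs_crown', [0.514, 0.27, 0.328], 0.66), ('muffs_cup', [0.572, 0.266, 0.224], 0.56), ('muffs', [0.51, 0.269, 0.219], 0.6)]
top [('muffs_cup', [0.569, 0.265, 0.221], 0.52), ('muffs', [0.759, 0.053, -0.001], 0.31), ('rail', [0.518, 0.275, -0.003], 0.82)]
```

View pics/c8.png

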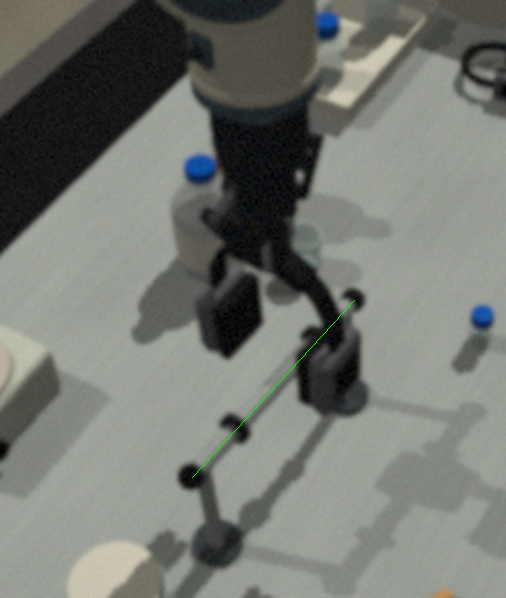

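The crop shows the loop above the bar and aligned with it, a cup on each side, and measured crown (0.514,0.270,0.328). Lower it, feeling for the bar near TCP z 0.238.

```bash
python3 -m crank '[[[2,0,5],0],[[0,0,15],0],[[0,0,20],0],[[0,0,20],0],[[0,0,20],0],[[0,0,20],0],[[0,0,20],0],[[0,0,0],0]]' | head -4
python3 -m crank '[[[0,0,15],0],[[0,0,12],0],[[0,0,8],0],[[0,0,5],0],[[0,0,0],0]]' | head -4
python3 -m crank '[[[0,0,3],0],[[0,0,0],0]]' | head -4
```

```text
time: 22.22
ee_pos: [0.5134, 0.271, 0.281]
orientation: [0.001, 0.999, -0.05, -0.003]
contact_force: [-1.6, 0.0, -4.2]
time: 22.63
ee_pos: [0.5147, 0.2716, 0.2444]
orientation: [0.0, 0.999, -0.05, -0.0]
contact_force: [0.5, -0.5, -2.4]
time: 22.8
ee_pos: [0.515, 0.2717, 0.2421]
orientation: [-0.0, 0.999, -0.05, 0.0]
contact_force: [0.7, 0.8, -3.1]
```

```bash
python3 -m crank '[[[0,0,2],0],[[0,0,0],0]]' | sed -n '2p;4p'
python3 -m crank '[[[0,0,1],0],[[0,0,0],0]]' | sed -n '2p;4p'
python3 -m crank '[[[0,0,1],0],[[0,0,0],0]]' | sed -n '2p;4p'
python3 -m crank '[[[0,0,1],0],[[0,0,0],0]]' | sed -n '2p;4p'
```

```text
ee_pos: [0.5149, 0.2716, 0.2399]
contact_force: [-1.6, 0.5, -2.4]
ee_pos: [0.5148, 0.2716, 0.2388]
contact_force: [0.1, 0.3, -2.9]
ee_pos: [0.5149, 0.2717, 0.2384]
contact_force: [-3.4, -1.4, 7.5]
ee_pos: [0.5149, 0.2717, 0.2383]
contact_force: [-7.6, -3.2, 21.7]
```

Contact at the predicted height. Ease the pressure, open gently, check before leaving.

```bash
python3 -m crank '[[[0,0,-1.2],0],[[0,0,0],0],[[0,0,0],0]]' | sed -n '2p;4p'
python3 -m crank '[[[0,0,0],0],[[0,0,0],0],[[0,0,0],0],[[0,0,0],0],[[0,0,0],0]]' 38
python3 -m crank '[[[0,0,0],0],[[0,0,0],0],[[0,0,0],0],[[0,0,0],0]]' 55 | tail -2
python3 -m crank '[[[0,0,-5],0],[[0,0,-15],0],[[0,0,-30],0],[[0,0,-35],0],[[0,0,-35],0],[[0,0,-35],0],[[0,0,-20],0],[[0,0,0],0]]'
python3 - <<'E'
from h import *
x=np.array([.5150,.2725]);yw=-.103
for n in("side","top"):
    im=r.capture(n); cv2.imwrite(f"pics/{n}9.png",im[:,:,::-1])
    for q in("muffs_crown","muffs_cup","muffs","rail"):
        for d in r.spot_point(n,q):
            if d["at"][1]>.15:
                v=np.array(d["at"])[:2]-x; c,s=np.cos(yw),np.sin(yw)
                print(n,q,np.round(d["at"],3),round(d["p"],2),"in rail",np.round([c*v[0]+s*v[1],-s*v[0]+c*v[1]],3))
A=cv2.imread("pics/side9.png")[150:340,140:340];B=cv2.imread("pics/top9.png")[160:350,80:280]
cv2.imwrite("pics/c9.png",np.hstack([cv2.resize(i,None,fx=2,fy=2,interpolation=2) for i in(A,B)]))
E
```

```text
ee_pos: [0.5149, 0.2717, 0.2384]
contact_force: [-2.5, -1.0, 8.6]
time: 24.13
ee_pos: [0.5148, 0.2716, 0.2379]
orientation: [0.0, 0.999, -0.05, -0.0]
contact_force: [-0.6, 0.4, -0.4]
width: 0.375
contact_force: [0.4, -0.3, 0.6]
width: 0.547
time: 25.13
ee_pos: [0.5158, 0.272, 0.4184]
orientation: [-0.002, 0.999, -0.05, 0.004]
contact_force: [0.1, 0.7, 0.4]
width: 0.55
side muffs_crown [0.516 0.272 0.162] 0.97 in rail [ 0.001 -0.   ]
side muffs_cup [0.579 0.267 0.058] 0.91 in rail [0.064 0.001]
side muffs_cup [0.547 0.51  0.004] 0.44 in rail [0.007 0.24 ]
side muffs [0.517 0.273 0.056] 0.88 in rail [0.002 0.   ]
side muffs [0.548 0.511 0.002] 0.57 in rail [0.008 0.241]
top muffs_crown [0.513 0.279 0.155] 0.82 in rail [-0.003  0.006]
top muffs_cup [0.573 0.265 0.059] 0.68 in rail [ 0.059 -0.001]
top muffs [0.519 0.274 0.055] 0.73 in rail [0.004 0.002]
top rail [0.516 0.275 0.002] 0.62 in rail [0.    0.003]
```

View pics/c9.png

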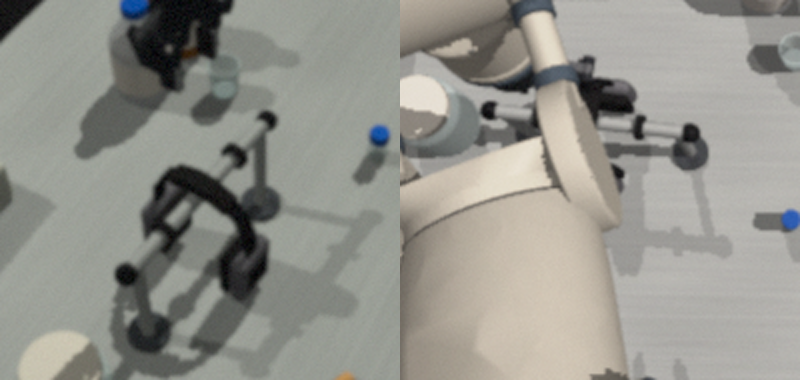

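It hangs upright on the bar between the rings, with a cup on each side and the gripper clear above (left panel: crown (205,180), rings (235,155) and (165,235)). Last check: rest and bystanders, then hand in.

```bash
python3 -m crank '[[[0,0,-10],0],[[0,0,0],0],[[0,0,0],0],[[0,0,0],0],[[0,0,0],0],[[0,0,0],0]]' | head -2
python3 - <<'E'
from h import *
for n in("side","top"):
    r.capture(n)
    for q in("muffs_crown","beaker","vial","reagent","amber","widejar","washbottle","spatula"):
        d=r.spot_point(n,q); print(n,q,[(np.round(e["at"],3).tolist(),round(e["p"],2)) for e in d[:1]])
print(r.hand_in(), r.get_obs()["time"])
E
```

```text
time: 26.13
ee_pos: [0.5147, 0.2716, 0.4228]
side muffs_crown [([0.513, 0.275, 0.159], 0.91)]
side beaker [([0.647, 0.011, 0.002], 0.81)]
side vial [([0.407, 0.012, 0.001], 0.66)]
side reagent [([0.759, 0.052, -0.003], 0.91)]
side amber [([0.33, 0.42, -0.001], 0.5)]
side widejar [([0.546, 0.512, -0.001], 0.61)]
side washbottle [([0.401, -0.452, 0.003], 0.64)]
side spatula [([0.328, 0.421, -0.001], 0.87)]
top muffs_crown [([0.509, 0.277, 0.158], 0.94)]
top beaker [([0.651, 0.009, 0.001], 0.55)]
top vial [([0.409, 0.01, -0.001], 0.65)]
top reagent [([0.754, 0.055, -0.003], 0.65)]
top amber [([0.76, -0.052, -0.004], 0.66)]
top widejar [([0.542, 0.511, 0.001], 0.64)]
top washbottle [([0.398, -0.448, -0.002], 0.94)]
top spatula []
the job is handed in; nothing more can be done
the job is handed in; nothing more can be done
```

The ear defenders are hanging on the rail's bar between the two stop rings, and I handed the job in at about 27 s. `hand_in` gives no verdict, so what follows is from my own checks.

**What I did:** I picked the largest of the three pairs and slid it 70 mm left by one cup, clear of a smaller pair. Pressing and dragging both cups with the open fingertips tipped it upright. I let go and backed off; it stood with origin z about 0.037 m and crown underside 0.142 m. Then I gripped the crown cushion, lifted, turned about 84°, lowered it onto the bar until I felt contact, and released.

**Last checks:**
- **Position:** the crown's underside is 0.158–0.159 m above the bench. It is within about 7 mm of the bar's axis and of its middle.
- **At rest:** readings 1 s apart agree within the networks' noise of about 4 mm. The gripper was clear above.
- **Bystanders:** all read within about 6 mm of their starting positions.

**Disagreements:**
- The side camera's last "amber" result was a false hit on the spatula; the top camera showed the amber bottle in place.
- The top camera missed the spatula; the side camera showed it in place.
- One earlier top-camera reading put the crown's underside at 0.155 m, against 0.162 m from the side. Both are within tolerance.

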